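Load the photometer carriage and index it at the ball detent

ROBOT

A 6-joint arm with a two-finger parallel gripper is mounted at the origin on the work surface. World frame = base frame: x ahead of the robot, y to its left, z up, the work surface at z = 0. Lengths are in m, angles in rad, forces in N, time in s.
With the tool pointing down it reaches from about 0.275 to 0.825 m from the base axis. Payload 4.9 kg.
Tool frame: the origin (TCP) lies at the very end of the fingers, on their centre line; the grasp point (between the pads) lies 19 mm behind it; z points along the fingers, y is the line along which they close (so a half turn about z gives the same grasp; the last joint's range is limited). The gripper opens to 85 mm and grips with 20 to 120 N. Pads are 22 mm wide; open, the fingers measure 114 mm over their backs; the gripper's body (76 mm by 85 mm) begins 54 mm behind the grasp point. The pads swing forward as they close: fully open they stand 13 mm farther back than shut.
Start: joints at [-0.134, 0.326, -0.193, 1.052, 0, 1.437], TCP at [0.55, 0, 0.231] pointing down, gripper open.
Joint ranges: [-2.65, 2.65], [-0.97, 1.79], [-1.3, 1.35], [-1.93, 2.1], [-1.47, 1.37], [-3.14, 3.14]. Speed limits (rad/s): [2.57, 2.57, 3.14, 3.14, 3.14, 3.14].

INTERFACE

Orientations are given as a unit quaternion [w, x, y, z].
In Python, from station import manip gives the robot as it stands. Calls block until the motion is done:
- manip.goto(position, orientation): joint-space move of the TCP to a pose.
- manip.move_l(position, rot=None, rate=0.15, f_stop=None): straight line of the TCP; rot=None keeps the orientation; rate is the mean speed in m/s. With f_stop (N) it stops when the force on the tool has changed by that much, and returns True; else False.
- manip.goto_joints(angles): joint-space move.
- manip.gripper_open() and manip.clamp(grasp_force=None): open the fingers fully, or close them until they stop; grasp_force is the grip in N (None keeps the last).
- manip.sleep(seconds).
- manip.solve_ik(position, orientation): joint angles nearest the present ones, or None.
- manip.capture(name): name is "scene" or "side" or "wrist"; returns a dict with "color" (400x640x3 uint8, blue, green, red), "camera_matrix" (3x3 intrinsics, pixels), "distortion" ([k1, k2, p1, p2, k3] as OpenCV has them; the pictures are not rectified), "rvec" (rotation vector, rad) and "tvec" (3), from world to camera coordinates, as OpenCV has them; the wrist camera has in their place "hand_eye" (4x4, takes a point from camera to tool coordinates, whose origin is the TCP and whose axes are the flange's). Camera axes: x right, y down, z forward; pixel columns grow to the right and rows downward; lengths in m; the calibration is good to about 2 mm. A picture is of the moment at which its call begins: read the wrist's pose just before it. There is no depth.
A pose or a line that the arm cannot do raises manip.MotionError and nothing moves.
- manip.job_done(): hands the job in; it is judged then, once.
Readings, each from a call of its own:
- manip.read_t(): time.
- manip.read_qpos(): joint angles.
- manip.read_dq(): joint speeds.
- manip.read_effort(): joint torques, N m.
- manip.read_tcp_pos(): TCP position.
- manip.read_eef_rot(): TCP orientation.
- manip.read_ft_force(): force on the tool from outside, world axes, zero at the start.
- manip.read_torque(): the same for the moment, N m.
- manip.read_gripper_width(): finger opening in m.
- manip.read_gripper_force(): force on a finger pad.
Only numpy, scipy, OpenCV 4.12 (cv2) and the standard library are available. Lean on these libraries where they do the work, as an engineer would, in place of code of your own. Each camera call takes 0.05 s, during which the arm holds its last target. There are 200 camera calls.

TASK

Move the two tall capped sample tubes from the rack into the two sockets of the photometer carriage, pushed or dropped fully home and standing upright, one in each, while the carriage is still near the end where it starts; let go of them. Then take the carriage by its black knob and slide it gently along the rail until you feel its ball detent click into the notch, and finish while still gripping the knob with the carriage resting at the notch. Leave the short vial in the rack and do not knock over the bottle, jar or beaker.

Things in the scene. Friction and masses are not known exactly. Their poses are not given: they have to be found in the camera images.
- tubeA_mid (a point): a loose tall sample tube standing in the rack, identical to the other one: clear glass, 16 mm diameter, 100 mm tall overall, flat bottom; its top 24 mm is a grey screw cap of 19 mm diameter. The point is on its axis half-way up (50 mm above its bottom); z is its axis, up
- tubeB_mid (a point): a loose tall sample tube standing in the rack, identical to the other one: clear glass, 16 mm diameter, 100 mm tall overall, flat bottom; its top 24 mm is a grey screw cap of 19 mm diameter. The point is on its axis half-way up (50 mm above its bottom); z is its axis, up
- vial_mid (a point): the short vial that stays in the rack: 16 mm diameter, only 68 mm tall, same grey cap; the point is on its axis half-way up (34 mm)
- rack: fixed white tube rack, a block 45 mm (x) by 170 mm (y) by 50 mm high; origin at the centre of its underside. Three sockets 18 mm wide, 42 mm deep (floor 8 mm above the table) at y = -55, 0 and +55 mm; the two tall tubes and the vial stand in them in any order
- hole0 (a point): centre of the mouth of the first (nearer the knob) of the two round sockets in the grey tube holder (46 mm in x, 82 mm in y) on the carriage; mouths 89 mm above the table. Socket 18 mm wide, 45 mm deep, chamfered, flat floor: a tube fully home has its middle 5 mm above this point. x across the rail, y along it in the sliding direction, z up. Sockets 42 mm apart along y; moves with the carriage
- hole1 (a point): centre of the mouth of the second of the two round sockets in the grey tube holder (46 mm in x, 82 mm in y) on the carriage; mouths 89 mm above the table. Socket 18 mm wide, 45 mm deep, chamfered, flat floor: a tube fully home has its middle 5 mm above this point. x across the rail, y along it in the sliding direction, z up. Sockets 42 mm apart along y; moves with the carriage
- knob_grip (a point): middle of the knob's black grip, about 101 mm above the table: an upright cylinder 22 mm in diameter, from 23 mm below to 19 mm above this point, on a 14 mm steel stem; it stands at the trailing end of the carriage, 67 mm behind the nearer socket, with room for fingers all round. z up, y along the rail in the sliding direction
- knob: the same knob; origin at the foot of its stem, 64 mm below the middle of the grip; same axes; moves with the carriage
- carriage (a joint): travel of the carriage, m: 0 at the start end of the rail, 0.16 at the far stop; starts between 0 and 0.03; grows along the y of hole0 and knob_grip. About 1.2 N of friction. The notch, a V groove 15 mm wide across the dark steel index strip in the rail, is met at a travel between 0.07 and 0.12, different each time
- detent (a joint): drop of the sprung 16 mm ball under the carriage, m: 0 on the plain strip, about 0.004 centred in the notch, back to 0 about 6 mm to either side; a brass pin on the deck between knob and holder sinks with it. In the notch the ball pulls the carriage to the centre; sliding out takes about 5 N more than on the plain strip
- bottle: bystander: media bottle with a green cap, 70 mm diameter, 140 mm tall; origin at the centre of its underside, z up
- jar: bystander: amber jar with a black lid, 60 mm diameter, 90 mm tall; origin at the centre of its underside, z up
- beaker: bystander: white beaker, 66 mm diameter, 85 mm tall; origin at the centre of its underside, z up

How it is judged:
On the way, in this order (a step that is already met when the one before it is completed fails the run):
1. both tall tubes stand fully home in the carriage's sockets, let go, with the carriage still near its start (travel under 55 mm) ((((horizontal distance between tubeA_mid and hole0 below 0.005 m and z of tubeA_mid in the frame of hole0 between -0.003 and 0.01 m and angle between tubeA_mid's own z axis and vertical below 0.12 rad) and (horizontal distance between tubeB_mid and hole1 below 0.005 m and z of tubeB_mid in the frame of hole1 between -0.003 and 0.01 m and angle between tubeB_mid's own z axis and vertical below 0.12 rad)) or ((horizontal distance between tubeA_mid and hole1 below 0.005 m and z of tubeA_mid in the frame of hole1 between -0.003 and 0.01 m and angle between tubeA_mid's own z axis and vertical below 0.12 rad) and (horizontal distance between tubeB_mid and hole0 below 0.005 m and z of tubeB_mid in the frame of hole0 between -0.003 and 0.01 m and angle between tubeB_mid's own z axis and vertical below 0.12 rad))) and value of joint carriage below 0.055 m and contact force between the fingers and tubeA below 0.1 N and contact force between the fingers and tubeB below 0.1 N), for 0.2 s.
2. the ball has dropped into the notch while the fingers hold the knob (value of joint detent above 0.0018 m and contact force between the fingers and knob above 1 N), for 0.2 s.
At the end, for the whole second after the job is handed in: Each tall tube in a socket (within 5 mm of its axis, middle at most 10 mm over the mouth, tilt < 0.12 rad); ball dropped over 1.8 mm (carriage within 2.5 mm of the notch), carriage still, fingers on the knob with over 1 N; vial in the rack (moved < 20 mm); bottle, jar, beaker upright (all of step 2 and (((horizontal distance between tubeA_mid and hole0 below 0.005 m and z of tubeA_mid in the frame of hole0 between -0.003 and 0.01 m and angle between tubeA_mid's own z axis and vertical below 0.12 rad) and (horizontal distance between tubeB_mid and hole1 below 0.005 m and z of tubeB_mid in the frame of hole1 between -0.003 and 0.01 m and angle between tubeB_mid's own z axis and vertical below 0.12 rad)) or ((horizontal distance between tubeA_mid and hole1 below 0.005 m and z of tubeA_mid in the frame of hole1 between -0.003 and 0.01 m and angle between tubeA_mid's own z axis and vertical below 0.12 rad) and (horizontal distance between tubeB_mid and hole0 below 0.005 m and z of tubeB_mid in the frame of hole0 between -0.003 and 0.01 m and angle between tubeB_mid's own z axis and vertical below 0.12 rad))) and velocity of joint carriage between -0.01 and 0.01 m/s and distance of vial_mid from where it was at the start of the episode below 0.02 m and angle between vial_mid's own z axis and vertical below 0.2 rad and angle between each of bottle, jar, beaker's own z axis and vertical below 0.3 rad); the arm keeps its last pose, push and grip.
It fails at once if the carriage is slammed (faster than 0.35 m/s) (velocity of joint carriage above 0.35 m/s or velocity of joint carriage below -0.35 m/s).
It fails at once if the short vial is taken from its place in the rack (moved over 30 mm) (distance of vial_mid from where it was at the start of the episode above 0.03 m).
It fails at once if the bottle, jar or beaker is knocked over (angle between any of bottle, jar, beaker's own z axis and vertical above 0.5 rad).
It also fails if it takes over 72 s, if anything falls off the work surface, if the arm or the gripper's body presses on something with over 40 N, if the wrist force passes 120 N, or if a joint passes its speed limit or range.

## Working session

There is one attempt and no reset: what is moved stays moved. The work goes in short steps, each a Python script; the robot and the scene stay as the last script left them, time stands still between calls to the robot, and variables do not carry over. Pictures are saved under pics/ and viewed, at most 10 in all, crops included, and the job is handed in when it is done.

```bash
mkdir -p pics; ls; cat > h.py <<'E'
import numpy as np, cv2, json, pickle
from scipy.spatial.transform import Rotation as R
from station import manip as m
def snap(n,f):
    p=np.array(m.read_tcp_pos()); q=np.array(m.read_eef_rot())
    c=m.capture(n); c=dict(c); c['p']=p; c['q']=q
    cv2.imwrite(f'pics/{f}.png',c['color']); pickle.dump(c,open(f'pics/{f}.pkl','wb')); return c
def load(f): return pickle.load(open(f'pics/{f}.pkl','rb'))
def w2c(c):
    if 'rvec' in c and c['rvec'] is not None:
        return cv2.Rodrigues(np.array(c['rvec'],float))[0], np.array(c['tvec'],float).ravel()
    T=np.eye(4); q=c['q']; T[:3,:3]=R.from_quat([q[1],q[2],q[3],q[0]]).as_matrix(); T[:3,3]=c['p']
    T=np.linalg.inv(T@np.array(c['hand_eye'])); return T[:3,:3],T[:3,3]
def ray(c,uv):
    Rm,t=w2c(c); n=cv2.undistortPoints(np.array([[uv]],float),np.array(c['camera_matrix']),np.array(c['distortion'])).ravel()
    d=Rm.T@np.r_[n,1]; return -Rm.T@t, d/np.linalg.norm(d)
def atz(c,uv,z):
    o,d=ray(c,uv); return o+d*(z-o[2])/d[2]
def tri(obs):
    A=np.zeros((3,3));b=np.zeros(3);L=[ray(c,u) for c,u in obs]
    for o,d in L: P=np.eye(3)-np.outer(d,d);A+=P;b+=P@o
    x=np.linalg.solve(A,b); return x,[float(np.linalg.norm(np.cross(x-o,d))) for o,d in L]
def proj(c,X):
    Rm,t=w2c(c); return cv2.projectPoints(np.array(X,float).reshape(-1,1,3),cv2.Rodrigues(Rm)[0],t,np.array(c['camera_matrix']),np.array(c['distortion']))[0].reshape(-1,2)
E
python3 - <<'E'
from h import *
print(m.read_t(),m.read_eef_rot(),m.read_gripper_width())
a=snap('scene','scene0');b=snap('side','side0');c=snap('wrist','wrist0')
print(c.keys(),c['hand_eye'])
for k in (a,b): Rm,t=w2c(k); print(-Rm.T@t, Rm[2])
E
```

```text
pics
0.0 [-6.75489366e-04  7.07119603e-01  7.07093444e-01 -5.22662375e-04] 0.08526893067465659
dict_keys(['color', 'camera_matrix', 'distortion', 'hand_eye', 'p', 'q']) [[-5.60476412e-04 -9.55213617e-01 -2.95916596e-01  7.61375135e-02]
 [ 9.99999321e-01 -8.37773813e-04  8.10285484e-04  1.43102848e-04]
 [-1.02190690e-03 -2.95915941e-01  9.55213438e-01 -1.43019619e-01]
 [ 0.00000000e+00  0.00000000e+00  0.00000000e+00  1.00000000e+00]]
[ 1.27713417 -0.50949577  1.19675293] [-0.51610798  0.36651289 -0.77414524]
[ 0.13788932 -0.75643966  0.86259855] [ 0.35739526  0.65217788 -0.66853021]
```

View pics/scene0.png

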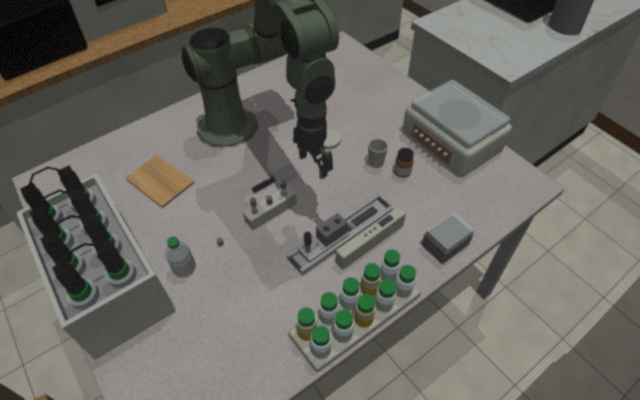

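View pics/side0.png

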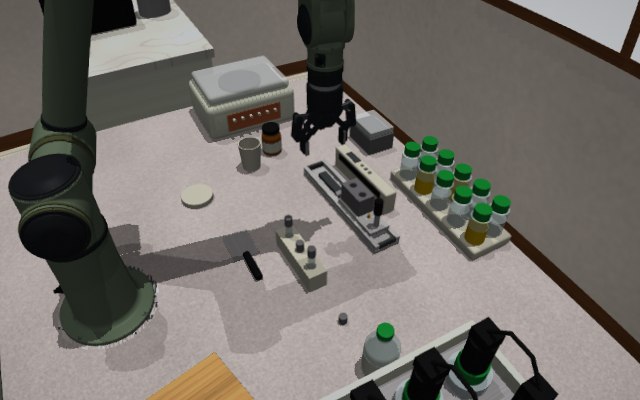

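Both overviews show the rack (scene ~270,205; side ~300,260), the carriage with its knob at scene (307,240) / side (378,205), and the bystanders: bottle (178,255), beaker (377,152), jar (403,162). Next, enlarged crops.

```bash
python3 - <<'E'
import cv2,numpy as np
a=cv2.imread('pics/scene0.png')[165:275,230:410]; b=cv2.imread('pics/side0.png')[145:295,265:405]
a=cv2.resize(a,None,fx=4.4,fy=4.4,interpolation=cv2.INTER_CUBIC); b=cv2.resize(b,None,fx=4,fy=4,interpolation=cv2.INTER_CUBIC)
cv2.imwrite('pics/ca.png',a);cv2.imwrite('pics/cb.png',b);print(a.shape,b.shape)
E
```

```text
(484, 792, 3) (600, 560, 3)
```

View pics/ca.png

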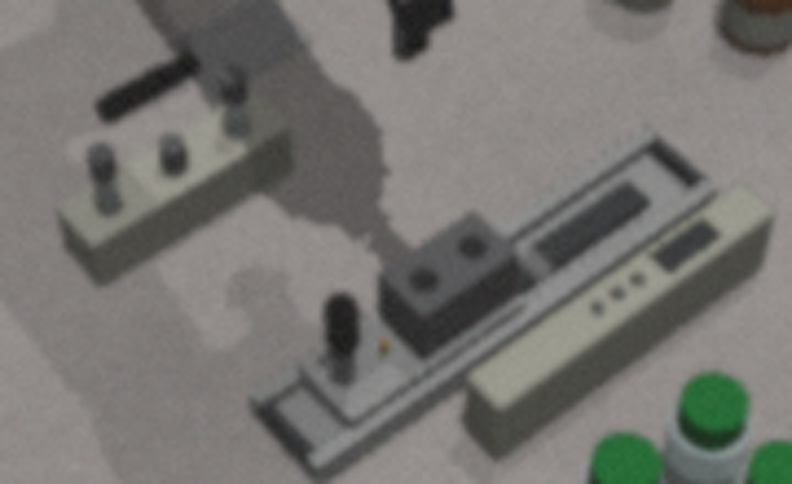

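View pics/cb.png

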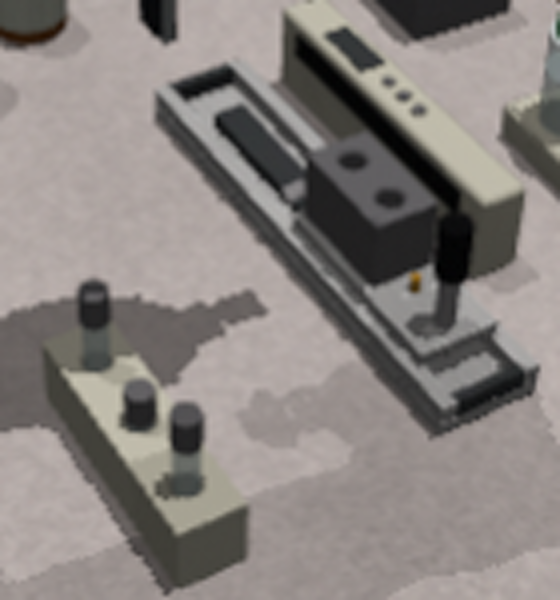

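Crops show: vial (short) in the rack's middle socket; tall tubes at both ends. Cap tops: ca (101,149), (232,77), vial (173,141); cb (186,411), (93,289), (139,387). Holes: ca (425,280),(471,247); cb (391,197),(353,160). Knob top: ca (341,300); cb (456,222).

```bash
python3 - <<'E'
from h import *
a=load('scene0');b=load('side0')
fa=lambda u:((u[0]+.5)/4.4-.5+230,(u[1]+.5)/4.4-.5+165)
fb=lambda u:((u[0]+.5)/4-.5+265,(u[1]+.5)/4-.5+145)
for n,u,v in [('T1',(101,149),(186,411)),('T2',(232,77),(93,289)),('vial',(173,141),(139,387)),('h0',(425,280),(391,197)),('h1',(471,247),(353,160)),('knobtop',(341,300),(456,222)),('boxcorner',(772,213),(300,5))]:
    x,r=tri([(a,fa(u)),(b,fb(v))]); print(n,x.round(4),np.round(r,4))
for n,u,z in [('bottle',(180,268),.0),('beaker',(376,164),0),('jar',(403,175),0)]: print(n,atz(a,u,z).round(3))
E
```

```text
T1 [ 0.443 -0.145  0.111] [0. 0.]
T2 [ 0.4397 -0.0362  0.1086] [0.0019 0.0019]
vial [ 0.4412 -0.0897  0.0777] [0.0004 0.0004]
h0 [ 0.647  -0.0274  0.0897] [0.0004 0.0004]
h1 [0.644  0.0131 0.0902] [0.0011 0.0011]
knobtop [ 0.6474 -0.0942  0.1231] [0.0008 0.0008]
boxcorner [0.7235 0.2152 0.0546] [0.0041 0.0041]
bottle [ 0.453 -0.418  0.   ]
beaker [0.484 0.312 0.   ]
jar [0.577 0.351 0.   ]
```

Heights agree with the text (108, 76, 89, 120 mm). Next, close wrist views over the carriage and then the rack, with the same relative geometry so calibration offsets cancel.

```bash
python3 - <<'E'
from h import *
q=[0,2**-.5,2**-.5,0]
for n,p in [('w1',(.646,.01,.27)),('w2',(.646,-.09,.27)),('w3',(.442,-.04,.27)),('w4',(.442,-.14,.27))]:
    m.goto(p,q); m.sleep(.15); c=snap('wrist',n); print(n,m.read_t(),c['p'],c['q'])
print(c['camera_matrix'])
a=load('scene0');b=load('side0')
fa=lambda u:((u[0]+.5)/4.4-.5+230,(u[1]+.5)/4.4-.5+165)
fb=lambda u:((u[0]+.5)/4-.5+265,(u[1]+.5)/4-.5+145)
print(tri([(a,fa((500,405))),(b,fb((520,197)))]))
h=[cv2.imread(f'pics/w{i}.png') for i in (1,2,3,4)]
g=np.vstack([np.hstack(h[:2]),np.hstack(h[2:])]); cv2.imwrite('pics/g.png',cv2.resize(g,(800,500),interpolation=cv2.INTER_AREA))
E
```

```text
w1 0.85 [0.64462418 0.01001704 0.26931303] [-7.95394693e-04  7.07149472e-01  7.07063308e-01 -6.85982996e-04]
w2 1.5333 [ 0.64575212 -0.08907077  0.27014357] [-1.42009150e-04  7.06706775e-01  7.07506541e-01  9.37079797e-05]
w3 2.5833 [ 0.44359927 -0.04037354  0.27006776] [3.43784838e-04 7.07079207e-01 7.07134236e-01 2.19965348e-04]
w4 3.2667 [ 0.44205028 -0.13928543  0.26983152] [-3.51523000e-04  7.06734137e-01  7.07479141e-01  3.96322590e-05]
[[282.66325828   0.         318.87985525]
 [  0.         282.66325828 199.83739444]
 [  0.           0.           1.        ]]
(array([ 0.73913265, -0.03880769,  0.06309238]), [0.0014286179811891832, 0.001428617981189401])
```

View pics/g.png

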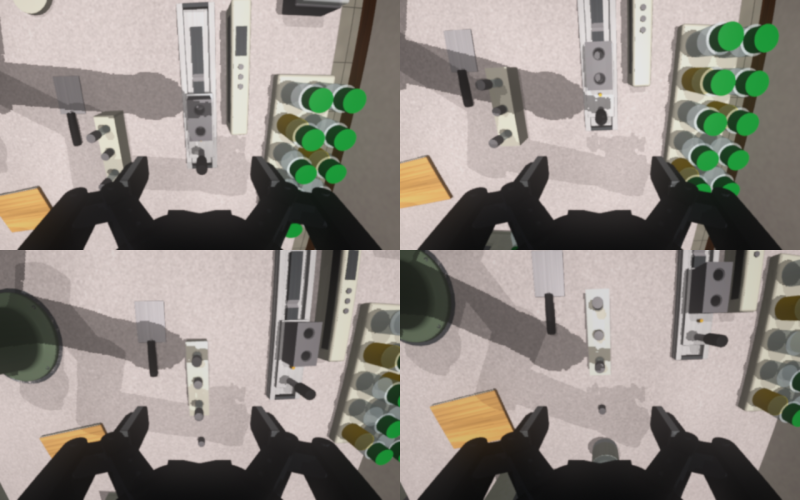

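The 2x2 grid shows w1/w2 with the holder holes and knob in line near column 320, and w3/w4 with the three rack caps in line near column 316. Enlarging those strips.

```bash
python3 - <<'E'
import cv2,numpy as np
L=[cv2.resize(cv2.imread(f'pics/w{i}.png')[r:r+135,294:342],None,fx=4.15,fy=4.4,interpolation=cv2.INTER_CUBIC) for i,r in [(1,150),(2,65),(3,145),(4,65)]]
g=np.hstack(L)
for k in range(0,135,15): cv2.putText(g,str(k),(0,int(k*4.4)+10),0,.35,(0,0,255),1)
for j in range(4):
    cv2.line(g,(j*199,0),(j*199,593),(0,0,255),1)
cv2.imwrite('pics/g2.png',g);print(g.shape)
E
```

```text
(594, 796, 3)
```

View pics/g2.png

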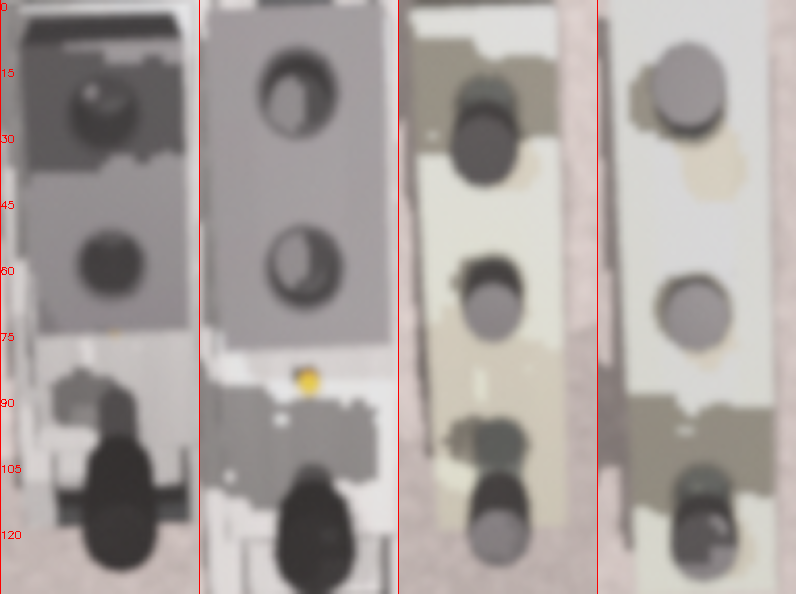

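Strips read (panel-local): w1 hole1 (104,110), hole0 (111,265), knob top (120,535); w2 hole1 (99,93), hole0 (106,266); w3 caps T2 (87,153), vial (95,312), T1 (101,537); w4 T2 (93,84), vial (100,312), T1 (107,548).

```bash
python3 - <<'E'
from h import *
w={i:load(f'w{i}') for i in (1,2,3,4)}; r0={1:150,2:65,3:145,4:65}
f=lambda i,u:((u[0]+.5)/4.15-.5+294,(u[1]+.5)/4.4-.5+r0[i])
for n,i,u,j,v,z in [('h1',1,(104,110),2,(99,93),.089),('h0',1,(111,265),2,(106,266),.089),('kt',1,(120,535),2,(116,555),.12),('T2',3,(87,153),4,(93,84),.108),('vial',3,(95,312),4,(100,312),.076),('T1',3,(101,537),4,(107,548),.108)]:
    x,r=tri([(w[i],f(i,u)),(w[j],f(j,v))]); print(n,x.round(4),np.round(r,4),atz(w[i],f(i,u),z).round(4),atz(w[j],f(j,v),z).round(4))
E
```

```text
h1 [0.6445 0.0156 0.0835] [0.0001 0.0001] [0.6444 0.0168 0.089 ] [0.6446 0.0151 0.089 ]
h0 [ 0.6464 -0.0261  0.0907] [0. 0.] [ 0.6465 -0.0267  0.089 ] [ 0.6465 -0.0261  0.089 ]
kt [ 0.649  -0.0943  0.117 ] [0. 0.] [ 0.649  -0.0925  0.12  ] [ 0.649  -0.0935  0.12  ]
T2 [ 0.4394 -0.0349  0.1091] [0. 0.] [ 0.4394 -0.0351  0.108 ] [ 0.4395 -0.0348  0.108 ]
vial [ 0.4411 -0.0885  0.0788] [0.0001 0.0001] [ 0.4412 -0.0896  0.076 ] [ 0.441  -0.0887  0.076 ]
T1 [ 0.443  -0.1456  0.1059] [0. 0.] [ 0.443  -0.1443  0.108 ] [ 0.443 -0.145  0.108]
```

All measurements agree (heights within ~3 mm, spacings 42/67/110 mm, yaw ≈0.04). Pick the first tube (T2), bring it over hole1 and check.

```bash
cat >> h.py <<'E'
YAW=.042
q0=R.from_euler('z',YAW)*R.from_quat([2**-.5,2**-.5,0,0])
Q=q0.as_quat(); Q=[Q[3],Q[0],Q[1],Q[2]]
H0=np.array([.6465,-.0262]);H1=np.array([.6447,.0158]);T1=np.array([.4430,-.1448]);T2=np.array([.4395,-.0350]);K=np.array([.6490,-.0932])
def pick(T):
    m.goto([*T,.2],Q); m.move_l([*T,.074],rate=.12,f_stop=8); m.sleep(.2)
    print('at',m.read_tcp_pos()); m.clamp(40); m.sleep(.3)
    print('w',m.read_gripper_width(),'F',m.read_gripper_force())
    m.move_l([*T,.2],rate=.15)
E
python3 - <<'E'
from h import *
pick(T2); m.move_l([*H1,.2],Q,rate=.2); m.sleep(.4); c=snap('wrist','w5')
print(m.read_t(),c['p'],m.read_gripper_width(),m.read_ft_force())
g=c['color'][130:400,200:440]; cv2.imwrite('pics/w5c.png',cv2.resize(g,None,fx=2.2,fy=2.2,interpolation=cv2.INTER_CUBIC))
E
```

```text
at [ 0.43996568 -0.03509004  0.07454103]
w 0.017675525644362117 F 38.92534375190735
8.8083 [0.64457788 0.01566809 0.20027149] 0.017709262643373067 [-0.60902624 -0.21528473 -0.66005278]
```

View pics/w5c.png

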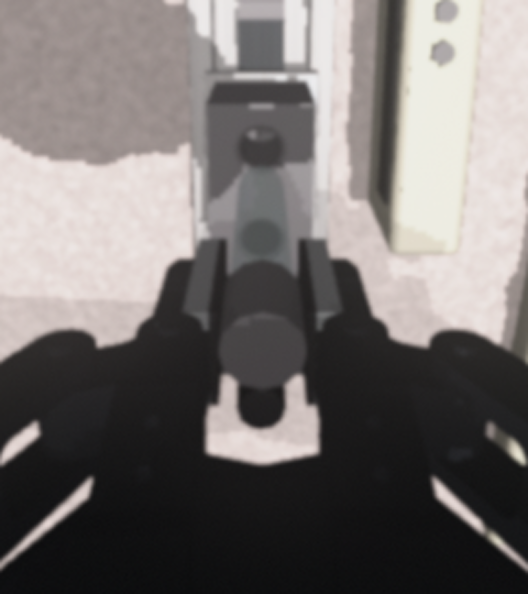

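The tube hangs upright between the pads: cap top centre at crop (262,350), hole1 at (261,147), in line. Checking those against projections.

```bash
python3 - <<'E'
from h import *
c=load('w5'); p=c['p']
f=lambda u:((u[0]+.5)/2.2-.5+200,(u[1]+.5)/2.2-.5+130)
print('pred cap',(proj(c,p+[0,0,.034])-[200,130])*2.2,'pred h1,h0',(proj(c,[[*H1,.089],[*H0,.089]])-[200,130])*2.2)
print('cap',atz(c,f((262,350)),p[2]+.034)-p,'h1',atz(c,f((261,147)),.089)[:2]-H1,'h0',atz(c,f((261,237)),.089)[:2]-H0)
E
```

```text
pred cap [[260.42269229 351.2073475 ]] pred h1,h0 [[260.85159074 147.39601514]
 [261.03143211 237.47146313]]
cap [0.00018209 0.00044187 0.034     ] h1 [-0.00021061  0.00043518] h0 [-0.00030347  0.00051231]
```

Everything agrees within 0.5 mm. Insert.

```bash
cat >> h.py <<'E'
def insert(H):
    m.move_l([*H,.16],rate=.1); m.sleep(.2)
    s=m.move_l([*H,.1095],rate=.05,f_stop=6); m.sleep(.2)
    print('stop',s,np.round(m.read_tcp_pos(),4),np.round(m.read_ft_force(),2)); return s
E
python3 - <<'E'
from h import *
insert(H1)
print(m.read_t())
E
```

```text
stop True [0.6442 0.0158 0.11  ] [0.44 0.66 5.65]
10.7
```

Stopped at the floor, at the predicted height (0.110). Release, lift, and do the second tube.

```bash
python3 - <<'E'
from h import *
m.gripper_open(); m.sleep(.2)
m.move_l([*H1,.23],rate=.15)
pick(T1); m.move_l([.52,-.1,.22],rate=.25); m.move_l([*H0,.2],rate=.2); m.sleep(.3)
c=snap('wrist','w6'); print(m.read_gripper_width(),c['p'])
if not insert(H0) or m.read_tcp_pos()[2]<.1125: 
    print('home')
c=snap('wrist','w7'); print(m.read_t())
g=np.hstack([load(k)['color'][130:400,220:420] for k in ('w6','w7')]); cv2.imwrite('pics/w67.png',cv2.resize(g,None,fx=2,fy=2))
E
```

```text
at [ 0.44347167 -0.14504784  0.07459638]
w 0.017602360634400297 F 38.93468141555786
0.01788636912699071 [ 0.64617382 -0.02672306  0.20047988]
stop True [ 0.6461 -0.0261  0.1101] [0.51 1.15 5.34]
home
20.5583
```

View pics/w67.png

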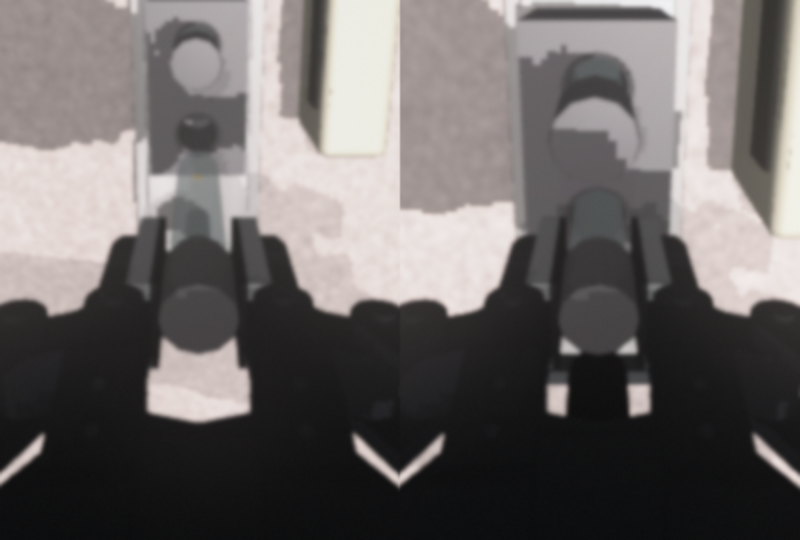

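Left half (w6): tube T1 lined up over hole0. Right half (w7): it's home at the predicted height, with tube T2's cap at (595,140) standing upright. Release, grip the knob and slide, feeling the force.

```bash
python3 - <<'E'
from h import *
m.gripper_open(); m.sleep(.4)
m.move_l([*H0,.23],rate=.15); m.move_l([*K,.23],rate=.15)
print(m.move_l([*K,.082],rate=.1,f_stop=8)); m.sleep(.3); print(m.read_tcp_pos(),m.read_ft_force())
m.clamp(50); m.sleep(.3); print(m.read_gripper_width(),m.read_gripper_force(),m.read_tcp_pos(),m.read_ft_force())
c=snap('wrist','w8'); print(m.read_t())
cv2.imwrite('pics/w8c.png',cv2.resize(c['color'][60:400],None,fx=1.2,fy=1.2))
E
```

```text
False
[ 0.64913917 -0.09323151  0.08225328] [ 0.15581116 -0.52025073  0.28276878]
0.02089941442090578 48.953644037246704 [ 0.64852866 -0.09327991  0.08212214] [-5.09756265  0.09891272  4.21275951]
26.075
```

View pics/w8c.png

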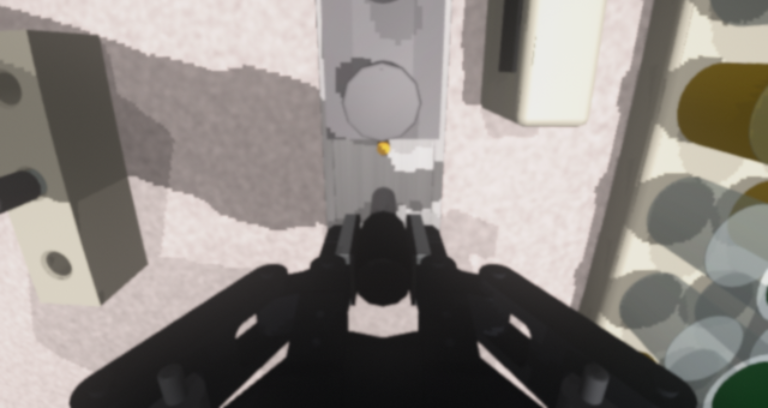

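The knob is held centrally between the pads and the brass pin is at (384,148). Slide: quick first stretch, then fine steps with force logging and side-force compliance.

```bash
cat > slide.py <<'E'
from h import *
u=np.array([-np.sin(YAW),np.cos(YAW)]);n=np.array([u[1],-u[0]])
lat=-.0006; log=[]
def go(s,rate=.02):
    global lat
    m.move_l([*(K+u*s+n*lat),.082],rate=rate); m.sleep(.03)
    f=np.mean([m.read_ft_force() for _ in range(3)],0); fn=f[:2]@n; fu=f[:2]@u
    lat+=np.clip(fn*4e-5,-.0004,.0004)
    p=np.array(m.read_tcp_pos())[:2]-K; log.append((s*1e3,p@u*1e3,fu,fn,f[2],m.read_t())); return fu
E
python3 - <<'E'
import slide as S
from slide import *
for s in (.01,.02,.03,.036): go(s,.04)
s=.036; hit=False
while s<.125 and m.read_t()<52:
    s+=.0015; fu=go(s)
    if fu<-4.5: hit=True; break
for l in S.log: print(*np.round(l,1))
print(hit,s,S.lat)
E
```

```text
10.0 10.5 1.9 -3.3 4.4 26.5
20.0 20.9 2.2 -2.1 4.9 26.9
30.0 30.9 2.5 -1.1 4.7 27.4
36.0 36.6 1.3 -0.3 5.0 27.7
37.5 37.5 0.0 -0.3 4.3 28.0
39.0 38.9 -0.9 1.5 3.0 28.3
40.5 40.6 -0.8 1.4 4.8 28.6
42.0 42.2 -0.6 1.9 5.5 28.8
43.5 43.7 -1.1 1.2 5.9 29.1
45.0 45.2 -1.5 1.8 6.6 29.4
46.5 46.7 -0.5 1.2 5.8 29.7
48.0 48.2 -0.1 0.9 5.6 30.0
49.5 49.7 -0.8 1.1 5.0 30.3
51.0 51.2 -0.7 0.2 5.6 30.5
52.5 52.7 0.2 -0.2 5.5 30.8
54.0 54.2 -0.8 -0.0 5.3 31.1
55.5 55.7 -0.3 0.7 5.5 31.4
57.0 57.2 0.4 -0.6 6.3 31.7
58.5 58.7 -0.6 1.1 6.8 32.0
60.0 60.2 -0.9 -0.2 6.5 32.2
61.5 61.7 -0.1 0.7 5.7 32.5
63.0 63.2 -0.4 0.1 6.0 32.8
64.5 64.7 -0.2 0.5 5.4 33.1
66.0 66.2 -1.1 0.6 6.5 33.4
67.5 67.7 0.4 0.5 5.7 33.7
69.0 69.4 0.4 0.0 6.2 33.9
70.5 71.1 0.7 1.1 5.3 34.2
72.0 73.0 0.8 0.4 6.1 34.5
73.5 75.1 2.7 -0.0 6.6 34.8
75.0 76.9 3.5 0.7 6.5 35.1
76.5 77.8 2.1 -0.1 7.0 35.4
78.0 77.9 -0.9 -0.6 6.4 35.6
79.5 78.4 -3.2 -1.1 5.9 35.9
81.0 79.6 -4.7 0.1 5.1 36.2
True 0.08100000000000003 -0.0002880658272837953
```

The force trace is clear: pull-in from 72 mm, balance at about 77.9 mm, resistance after. Return to the centre, check by force and by the brass pin.

```bash
python3 - <<'E'
import slide as S
from slide import *
S.lat=-.00029
for s in (.0795,.0785,.078,): go(s)
m.sleep(.4); go(.078)
for l in S.log: print(*np.round(l,1))
c=snap('wrist','w9')
print(m.read_t(),m.read_gripper_width(),m.read_gripper_force(),m.read_ft_force())
g=np.hstack([load(k)['color'][60:300,215:415] for k in ('w8','w9')]); cv2.imwrite('pics/w89.png',cv2.resize(g,None,fx=2,fy=2,interpolation=cv2.INTER_CUBIC))
E
```

```text
79.5 78.3 -3.9 -0.9 5.1 36.5
78.5 77.9 -3.4 0.8 6.0 36.8
78.0 77.9 -0.9 0.4 5.7 37.1
78.0 77.9 -0.6 0.2 6.3 37.7
37.7917 0.02085542376315277 49.31915044784546 [-1.15750167 -0.22224796  6.22314749]
```

View pics/w89.png

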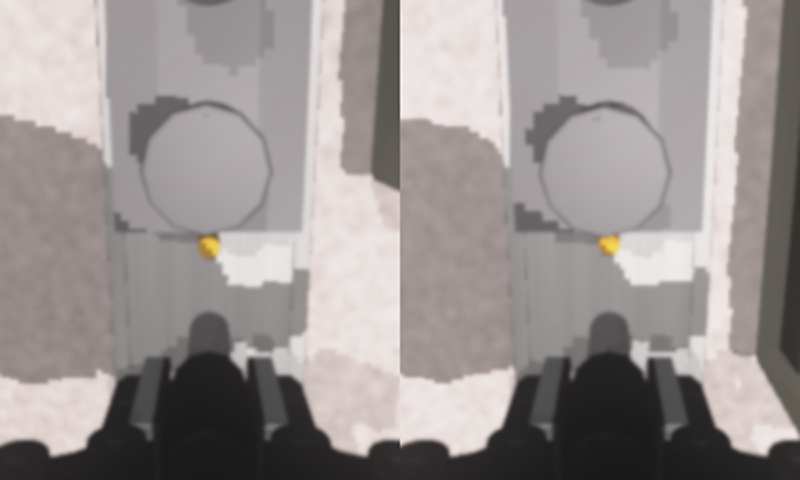

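Between w8 (left) and w9 (right) the brass pin moved from (209,247) to (609,244) and looks smaller, so it has sunk. The near tube cap stands unchanged, the knob is still held, and the force balance comes out at 77.9 mm from both directions. Handing in.

```bash
python3 - <<'E'
from station import manip as m
m.sleep(.3); print(m.job_done(), m.read_t())
E
```

```text
the job is handed in; nothing more can be done
the job is handed in; nothing more can be done
```

I handed the job in at about 38 s: both tall tubes stand home in the carriage sockets, and the carriage rests in its notch, 78 mm along from where I gripped it, with the knob still held at 49 N. The hand-in call gave no verdict.

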